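Clamp the chocolate tin and hold the inspection mirror on its seal mark

TASK

Check the blue seal mark on the side of the orange tin that stands in the clamping nest: first swing the clamp arm over centre by its black ball so that it bears down on the tin in its nest, and leave it down. Then take the red knob behind the spring-loaded inspection mirror and turn the mirror until the little camera sees the blue mark on the tin in the middle of the mirror, and finish still holding the knob so that the mirror stays at that angle. Keep the tin upright in its nest and leave the other things on the counter where they are.

Things in the scene. Friction and masses are not known exactly. Their poses are not given: they have to be found in the camera images.
- clamp_hinge (a point): hinge of the clamp, 101 mm above the counter, at the top of a red upright on the steel nest plate that carries the tin; fixed to the nest. Its x axis is level and points from the hinge over the tin to the mark side, its y axis lies along the hinge pin, z is up. The tin's axis stands 52 mm from it along x
- clamp_arm (a joint): the steel clamp arm's angle about the hinge pin: 0 when the arm lies level with its rubber pad on the tin, 1.57 when upright, about 2.0 (its stop) when leaning back, wide open, as it starts. The arm and its ball are heavy (0.4 kg): past dead centre (about 1.34 rad) the arm drops down by itself and holds the tin with about 4 N, before that it falls back open. Moving it takes about 3 N at the ball
- clamp_knob (a point): centre of the black ball, 22 mm across, on a thin stem on the clamp arm, to take the arm by. In the arm's frame it is 70 mm along the arm from the hinge and 34 mm off it (above the arm when the arm is level): 78 mm from the hinge in all. The arm is 12 mm wide, so fingers can pinch the ball along the hinge pin's direction and stay on it through the whole swing
- tin_center (a point): centre of the orange round tin with lid, 67 mm across, 85 mm high, 0.27 kg, standing loose in a nest of three low white lugs on a 6 mm steel plate; z is its axis
- mark (a point): centre of the blue round mark with a white middle, 24 mm across, on the tin's side opposite the clamp upright, 36 mm from the tin's axis, 60 mm above the counter; it moves with the tin
- mirror_pivot (a point): point on the mirror's upright turning axis, at the middle of the glass, 60 mm above the counter. The mirror is 60 x 60 mm in a black frame, on a grey metal foot that also carries the camera
- camera_lens (a point): front of the lens of the small black camera on the mirror's foot, 107 mm from the pivot, 60 mm above the counter; the camera looks level, straight at the pivot. The mirror is right when its face, seen from above, looks along the bisector between the directions pivot-to-lens and pivot-to-mark. Beside it, to the left, stands a fixed dark red lever press, up to 0.3 m high, to be passed well above (0.38 m); flat boxes on an easel up to 0.2 m high stand beyond the tin
- mirror_knob (a point): the upright red knob to take the mirror by, 14 mm thick, from 104 to 145 mm above the counter, this point 130 mm up; it stands 65 mm from the turning axis, straight behind the mirror: the mirror's face looks from the knob towards the axis
- mirror (a joint): turn of the mirror, positive counterclockwise from above; 0 is the rest against its stop, where a spring always returns it; the end of its travel is 1.05. Turning it from rest swings the mirror's face from the camera towards the tin. The spring pulls with about 1 to 3 N at the knob
- sight (a point): the camera's line of sight after the mirror: it starts here, at the pivot, and runs along this frame's x axis; it turns twice as far as the mirror. Not visible as an object
- stamp: dark turned hand stamp, 25 mm wide, 78 mm high, standing loose; leave alone. Origin at its foot
- drum: round cream paper drum, 73 mm wide, 44 mm high, loose; leave alone. Origin at its foot
- jar: glass spread jar with black lid, 62 mm wide, 78 mm high, loose; leave alone. Origin at its foot
Not all that is in view belongs to the job. Leave any purple or turquoise look-alike of the part that bears tin_center alone.

How it is judged (in metres and radians):
On the way:
1. the clamp arm bears down on the tin (value of joint clamp_arm below 0.08 rad and contact force between clamp_arm and tin above 1 N), for 0.3 s.
At the end, for the whole second after the job is handed in: The clamp arm is down (within 0.08 rad of level) and presses the upright tin (tilt under 0.1 rad) with over 1 N; the reflected line of sight passes within 22 mm of the mark's centre (middle third of the mirror); the mirror is still and the fingers hold it with over 0.4 N (all of step 1 and angle between tin_center's own z axis and vertical below 0.1 rad and y of mark in the frame of sight between -0.022 and 0.022 m and x of mark in the frame of sight above 0.03 m and velocity of joint mirror between -0.05 and 0.05 rad/s and contact force between the fingers and mirror above 0.4 N); the arm keeps its last pose, push and grip.
It fails at once if the tin is tipped or knocked out of its nest (angle between tin_center's own z axis and vertical above 0.25 rad or distance of tin_center from where it was at the start of the episode above 0.02 m).
It fails at once if a bystander is moved by more than 20 mm (distance of any of stamp, drum, jar from where it was at the start of the episode above 0.02 m).
It also fails if it takes over 56 s, if anything falls off the work surface, if the arm or the gripper's body presses on something with over 40 N, if the wrist force passes 120 N, or if a joint passes its speed limit or range.

ROBOT

A 6-joint arm with a two-finger parallel gripper is mounted at the origin on a cart in front of the work surface, level with it; the furniture and walls round the work are solid. World frame = base frame: x ahead of the robot, y to its left, z up, the work surface at z = 0. Lengths are in m, angles in degrees, forces in N, time in s.
With the tool pointing down it reaches from about 0.425 to 0.925 m from the base axis. Payload 12.5 kg.
Tool frame: the origin (TCP) lies midway between the tips of the shut fingers; the grasp point (between the pads) lies 19 mm behind it (manip.tcp_to_grasp is the distance from the TCP to the grasp point, in m); z points along the fingers, y is the line along which they close (so a half turn about z gives the same grasp; the last joint's range is limited). The gripper opens to 85 mm and grips with 20 to 120 N. Pads are 22 mm wide; open, the fingers measure 114 mm over their backs; the gripper's body (76 mm by 85 mm) begins 54 mm behind the grasp point. The pads swing forward as they close: fully open they stand 13 mm farther back than shut.
Start: joints at [-82.082, 28.126, 89.318, -0, 62.55, -6.05], TCP at [0.151, -0.607, 0.231] pointing down, gripper open.
Joint ranges: [-177.58, 177.58], [-47.91, 125.51], [2.72, 160], [-65.01, 245.01], [3.68, 167.84], [-153.87, 153.87]. Speed limits (degrees/s): [127.2, 127.2, 159.86, 180, 180, 180].

INTERFACE

Orientations are given as [roll, pitch, yaw] about the fixed x, y, z axes, in that order (R = Rz(yaw) Ry(pitch) Rx(roll)).
In Python, from bench import readout, optics, job, manip gives the robot as it stands.
- The arm moves only by the shell command python3 -m inch 'ROWS' [FORCE]. ROWS is JSON, a list that holds one entry, the list of rows, each a list of 7 numbers: the closure, from -1 (fully open) to 1 (shut), then the shift along the tool's x, y, z in mm, then the turn, a rotation vector about the tool's x, y, z in degrees. A call has 1 to 8 rows; each row is the pose to reach, as a shift and turn from the pose commanded when the call began, along the tool's axes at that moment; what a row does not reach only later rows make up. A row lasts 1/8 s, in which the tool goes at most 62.5 mm and 10.7 degrees, less where a joint would pass 70% of its speed; a pose out of reach is approached as far as the arm can. A call with a gripper value outside its range is refused whole. The fingers move at their own pace and stop on an object; FORCE is the grip in N (left out, the last holds). Time passes only in rows, so rows that repeat a pose let the fingers close. It gives the time, the measured TCP pose, the force, the opening and the grip force at its end, in the units of the state.
- readout.get_obs(): the state, without advancing time (a new reading comes with each control period).
- optics.read_camera(name): name is "scene" or "top"; returns (picture, depth): 480x640x3 uint8, red, green, blue; 480x640 float32, m along the optical axis (not along the pixel's ray), 0 where there is no reading.
- optics.camera_params(name): a dict with "camera_matrix" (3x3 intrinsics, pixels), "rvec" (rotation vector, rad) and "tvec" (3), from world to camera coordinates, as OpenCV has them. Camera axes: x right, y down, z forward; pixel columns grow to the right and rows downward; lengths in m; the calibration is good to about 2 mm. A picture is of the moment at which its call begins. camera_params takes no time and is no camera call.
- job.hand_in(): hands the job in; it is judged then, once.
Trained networks look in the newest picture that a camera, given by its name, has taken for a name from the list of things; names that differ only in an ending like _2 or _b are one class to them, and where a whole thing is asked for, a point or a joint stands for the part that bears it (a point fixed in the world has none). Each returns a list of dicts, best first, with "p" (0 to 1); they miss things now and then, are a little off and sometimes report something else, mostly with a low value. They report only what shows in the picture. A call takes as long as a camera call. They do not tell look-alikes from the thing itself.
- optics.search_frame(camera, name): "centre" ([x, y, z] in m, in world coordinates, good to about 4 mm: the middle of the surface that is visible of it).
- optics.trace(camera, name): "mask" (480x640 bool, what is visible of it).
The state is a dict: "time_s": time; "qpos": joint angles; "joint_velocities": joint speeds; "tau": joint torques, N m; "tcp_pos": TCP position; "eef_rot": TCP orientation; "force": force on the tool from outside, world axes, zero at the start; "wrist_torque": the same for the moment, N m; "grip_width": opening from 0.0 (shut) to 1.0 (fully open); "grip_force": force on a finger pad.
Only numpy, scipy, OpenCV 4.12 (cv2) and the standard library are available. Lean on these libraries where they do the work, as an engineer would, in place of code of your own. Each camera call takes 0.05 s, during which the arm holds its last target. There are 200 camera calls.

## Working session

There is one attempt and no reset: what is moved stays moved. The work goes in short steps, Python scripts to look and compute and a shell command to move; the robot and the scene stay as the last step left them, time stands still between calls to the robot, and variables do not carry over. Pictures are saved under pics/ and viewed, at most 10 in all, crops included, and the job is handed in when it is done.

```bash
mkdir -p pics; ls; cat > h.py <<'E'
import numpy as np,cv2
from bench import readout, optics, job, manip
from scipy.spatial.transform import Rotation as R
def cloud(cam):
    im,d=optics.read_camera(cam);p=optics.camera_params(cam)
    K=np.array(p["camera_matrix"]);Rm=cv2.Rodrigues(np.array(p["rvec"],float))[0];t=np.array(p["tvec"],float).ravel()
    v,u=np.mgrid[:480,:640]
    X=np.stack([(u-K[0,2])/K[0,0]*d,(v-K[1,2])/K[1,1]*d,d],-1)
    W=(X-t)@Rm; W[d==0]=np.nan
    return im,W
def save(n,im): cv2.imwrite('pics/'+n,im[...,::-1])
E
python3 - <<'E'
from h import *
for c in("scene","top"):
    im,W=cloud(c); save(c+'0.png',im); np.save(c+'W.npy',W); np.save(c+'I.npy',im)
    for n in("clamp_hinge","clamp_knob","clamp_arm","tin_center","mark","mirror_pivot","camera_lens","mirror_knob","mirror","stamp","drum","jar"):
        try:
            for r in optics.search_frame(c,n)[:3]: print(c,n,np.round(r["centre"],3),round(r["p"],2))
        except Exception as e: print(n,e)
print(readout.get_obs())
E
```

```text
pics
scene clamp_hinge [ 0.56  -0.205  0.012] 0.76
scene clamp_knob [ 0.577 -0.227  0.151] 0.53
scene clamp_arm [ 0.569 -0.222  0.15 ] 0.65
scene tin_center [ 0.422 -0.272  0.068] 0.78
scene tin_center [ 0.57  -0.135  0.071] 0.72
scene tin_center [ 0.448 -0.136  0.067] 0.71
scene mark [ 0.42  -0.274  0.063] 0.83
scene mark [ 0.567 -0.137  0.071] 0.8
scene mark [ 0.444 -0.14   0.068] 0.63
scene mirror_pivot [0.526 0.064 0.015] 0.64
scene camera_lens [0.524 0.064 0.016] 0.75
scene camera_lens [ 0.545 -0.338  0.044] 0.65
scene mirror_knob [0.571 0.045 0.09 ] 0.69
scene mirror [0.57  0.045 0.088] 0.94
scene stamp [ 0.389 -0.012  0.046] 0.61
scene drum [ 0.542 -0.336  0.046] 0.61
scene jar [0.67  0.266 0.069] 0.66
scene jar [0.571 0.049 0.089] 0.35
scene jar [0.523 0.066 0.014] 0.33
top clamp_hinge [ 0.567 -0.206  0.002] 0.76
top clamp_knob [ 0.572 -0.239  0.157] 0.49
top clamp_arm [ 0.572 -0.236  0.162] 0.66
top tin_center [ 0.568 -0.152  0.088] 0.8
top tin_center [ 0.448 -0.161  0.085] 0.65
top tin_center [ 0.425 -0.293  0.084] 0.63
top mark [ 0.575 -0.154  0.089] 0.9
top mark [ 0.424 -
[... 308 characters left out ...]
246 0.078] 0.74
{'time_s': 1.3, 'qpos': array([-8.20821214e+01,  2.81279797e+01,  8.93200901e+01,  8.95003584e-04,
        6.25491516e+01, -6.04899681e+00]), 'joint_velocities': array([-0.04075613, -0.03357871, -0.05531102,  0.11739965, -0.02644591,
        0.04980121]), 'tau': array([-6.96162842e-04, -6.18278289e+01, -2.61838281e+01, -1.03067355e-04,
        5.04896107e-04, -9.14046524e-06]), 'tcp_pos': array([ 0.15089208, -0.60651779,  0.23130064]), 'eef_rot': array([ 1.79997153e+02, -4.97030217e-04,  1.39664629e+01]), 'force': array([ 0.55285247, -0.08782949,  0.64960382]), 'wrist_torque': array([-0.01402821,  0.03048415,  0.03063783]), 'grip_force': 0.0, 'grip_width': 1.0010578979662412}
```

View pics/scene0.png

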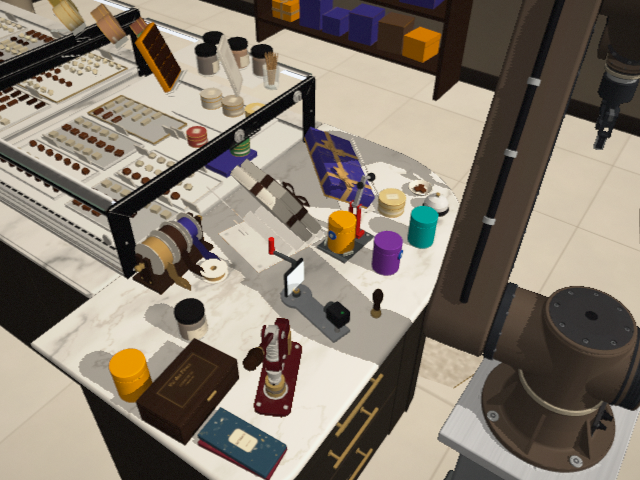

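View pics/top0.png

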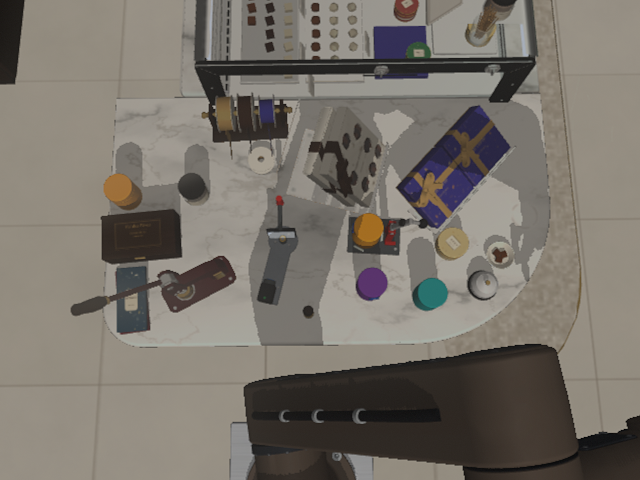

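The nest tin is the orange one at scene (341,232) / top (369,229), with the red upright and clamp beside it. The other orange tin at top (122,190) has no nest, and the purple and turquoise ones are look-alikes. The mirror stands at top (281,235), its knob at (279,200) and its camera at (268,290). I'll confirm this in a crop and measure.

```bash
python3 - <<'E'
from h import *
a=np.load('sceneI.npy')[165:350,225:460]; b=np.load('topI.npy')[185:310,245:445]
a=cv2.resize(a,(400*1,int(185*400/235)),interpolation=3);b=cv2.resize(b,(800,500)[0:2],interpolation=3)
b=cv2.resize(np.load('topI.npy')[185:310,245:445],(400,250),interpolation=3)
a2=cv2.resize(np.load('sceneI.npy')[165:350,225:460],(400,315),interpolation=3)
save('crop1.png',np.vstack([a2,b]))
for c in("scene","top"):
    im=np.load(c+'I.npy');W=np.load(c+'W.npy');hsv=cv2.cvtColor(im,cv2.COLOR_RGB2HSV).astype(int);H,S,V=np.moveaxis(hsv,-1,0)
    x,y,z=np.moveaxis(W,-1,0)
    def rep(n,m):
        P=W[m];print(c,n,len(P), len(P) and (np.round(np.median(P,0),4),np.round(np.percentile(P,3,0),3),np.round(np.percentile(P,97,0),3)))
    box=lambda x0,x1,y0,y1,z0,z1:(x>x0)&(x<x1)&(y>y0)&(y<y1)&(z>z0)&(z<z1)
    red=((H<6)|(H>172))&(S>150)&(V>70)
    rep('mknob',box(.5,.75,-.05,.15,.09,.16)&red)
    rep('upright',box(.5,.65,-.28,-.12,.02,.13)&red)
    rep('lid',box(.5,.65,-.22,-.08,.076,.1)&(H>8)&(H<25)&(S>150))
    rep('clamp hi',box(.5,.65,-.32,-.1,.12,.25))
    rep('camtop',box(.38,.52,.0,.15,.05,.09))
    rep('plate dark',box(.48,.66,-.26,-.06,.002,.012)&(S<60)&(V<110))
    rep('glass frame',box(.52,.64,-.02,.12,.03,.097)&~red)
    rep('blue',box(.5,.65,-.2,-.05,.03,.09)&(H>95)&(H<130)&(S>100))
    g=box(.42,.62,-.02,.14,.004,.03)&(S<90)&(V<150); rep('foot',g)
E
```

```text
scene mknob 86 (array([0.6308, 0.0457, 0.1322]), array([0.627, 0.037, 0.11 ]), array([0.637, 0.051, 0.149]))
scene upright 129 (array([ 0.563 , -0.2083,  0.0769]), array([ 0.559, -0.217,  0.021]), array([ 0.587, -0.199,  0.108]))
scene lid 514 (array([ 0.5747, -0.1502,  0.0917]), array([ 0.547, -0.185,  0.078]), array([ 0.606, -0.124,  0.096]))
scene clamp hi 225 (array([ 0.5723, -0.2288,  0.1541]), array([ 0.563, -0.27 ,  0.123]), array([ 0.646, -0.102,  0.171]))
scene camtop 484 (array([0.4326, 0.0812, 0.0749]), array([0.413, 0.061, 0.051]), array([0.464, 0.095, 0.081]))
scene plate dark 381 (array([ 0.5493, -0.1413,  0.0071]), array([ 0.534, -0.232,  0.003]), array([ 0.621, -0.114,  0.011]))
scene glass frame 433 (array([0.5708, 0.049 , 0.0677]), array([0.568, 0.014, 0.034]), array([0.577, 0.075, 0.096]))
scene blue 31 (array([ 0.5833, -0.1229,  0.0667]), array([ 0.575, -0.126,  0.052]), array([ 0.592, -0.119,  0.073]))
scene foot 1313 (array([0.5149, 0.0639, 0.0093]), array([0.425, 0.015, 0.005]), array([0.586, 0.095, 0.018]))
top mknob 49 (array([0.628 , 0.0417, 0.1411]), array(
[... 276 characters left out ...]
  0.096]))
top clamp hi 251 (array([ 0.5698, -0.2351,  0.1576]), array([ 0.561, -0.275,  0.124]), array([ 0.645, -0.101,  0.17 ]))
top camtop 363 (array([0.4353, 0.0744, 0.0762]), array([0.411, 0.058, 0.059]), array([0.461, 0.092, 0.082]))
top plate dark 791 (array([ 0.5569, -0.169 ,  0.0058]), array([ 0.531, -0.235,  0.002]), array([ 0.625, -0.065,  0.011]))
top glass frame 242 (array([0.5677, 0.0417, 0.0786]), array([0.566, 0.011, 0.035]), array([0.576, 0.072, 0.096]))
top blue 5 (array([ 0.5743, -0.1216,  0.067 ]), array([ 0.572, -0.124,  0.065]), array([ 0.592, -0.121,  0.072]))
top foot 1364 (array([0.5181, 0.0524, 0.0076]), array([ 0.432, -0.009,  0.004]), array([0.599, 0.107, 0.015]))
```

View pics/crop1.png

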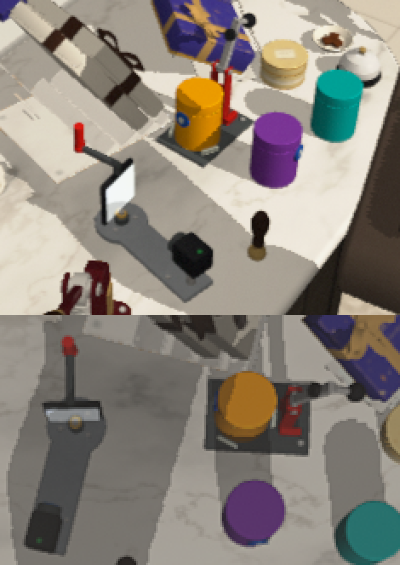

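The crop confirms it: blue mark at crop (183,120), tin on the steel plate, red clamp upright, black ball at crop-top (358,392). The mirror has its red knob and camera. Next I'll refine the geometry and check clearances.

```bash
python3 - <<'E'
from h import *
for c in("scene","top"):
    im=np.load(c+'I.npy');W=np.load(c+'W.npy');hsv=cv2.cvtColor(im,cv2.COLOR_RGB2HSV).astype(int);H,S,V=np.moveaxis(hsv,-1,0)
    x,y,z=np.moveaxis(W,-1,0)
    box=lambda x0,x1,y0,y1,z0,z1:(x>x0)&(x<x1)&(y>y0)&(y<y1)&(z>z0)&(z<z1)
    def rect(n,P):
        r=cv2.minAreaRect(P[:,:2].astype(np.float32)*1000);print(c,n,len(P),np.round(r[0],1),np.round(r[1],1),round(r[2],1))
    rect('plate',W[box(.48,.66,-.26,-.08,.003,.011)&(S<70)&(V<110)])
    rect('lid',W[box(.5,.65,-.22,-.08,.084,.1)&(H>8)&(H<25)&(S>150)])
    rect('camtop',W[box(.38,.52,.0,.15,.07,.09)])
    rect('foot',W[box(.40,.62,-.0,.12,.005,.018)&(S<60)&(V<140)])
    P=W[box(.52,.63,-.32,-.20,.118,.2)];print('arm pts',len(P));
    i=P[:,1]<-.25; print('ball',i.sum(),np.round(P[i].mean(0),4),np.round(P[i].min(0),3),np.round(P[i].max(0),3))
    C=P[~i].mean(0);d=np.linalg.svd(P[~i]-C)[2][0];print(' armline',np.round(C,4),np.round(d,3))
    # sphere fit r=11
    from scipy.optimize import least_squares
    Q=P[i]; s=least_squares(lambda q:np.linalg.norm(Q-q,axis=1)-.011,[.57,-.265,.148],loss='soft_l1',f_scale=.002).x;print(' sphere',np.round(s,4))
    G=W[box(.55,.6,-.0,.1,.04,.095)];C=G.mean(0);_,sv,v=np.linalg.svd(G-C);print('glass',len(G),np.round(C,4),np.round(v[2],3))
    red=((H<6)|(H>172))&(S>150)&(V>70);K=W[box(.5,.75,-.05,.15,.106,.143)&red]
    s=least_squares(lambda q:np.linalg.norm(K[:,:2]-q,axis=1)-.007,[.632,.044],loss='soft_l1',f_scale=.002).x;print('mknob',np.round(s,4))
    for x0 in np.arange(.56,.72,.02): print(round(x0,2),[int(1000*np.nanmax(np.where(box(x0,x0+.02,y0,y0+.02,-.01,.4),z,0))) for y0 in np.arange(-.34,.16,.02)])
E
```

```text
scene plate 364 [ 577.1 -176.1] [127.6  88.8] 85.4
scene lid 446 [ 577.9 -157.3] [62.5 69.8] 34.2
scene camtop 314 [440.6  74.7] [36.4 56.7] 71.9
scene foot 1237 [506.   43.6] [ 89.3 187.9] 80.3
arm pts 215
ball 59 [ 0.569  -0.2642  0.1571] [ 0.561 -0.273  0.144] [ 0.581 -0.251  0.165]
 armline [ 0.5736 -0.2261  0.1481] [ 0.023  0.413 -0.911]
 sphere [ 0.5727 -0.269   0.1535]
glass 354 [0.571  0.0476 0.0691] [-1.     0.018  0.011]
mknob [0.6347 0.0422]
0.56 [58, 6, 6, 165, 172, 174, 153, 107, 96, 96, 95, 71, 5, 6, 5, 5, 7, 99, 114, 118, 101, 6, 5, 6, 4]
0.58 [59, 62, 18, 158, 4, 159, 155, 111, 97, 97, 96, 70, 5, 7, 7, 4, 9, 8, 114, 118, 13, 6, 5, 7, 5]
0.6 [63, 66, 66, 78, 0, 0, 0, 92, 97, 95, 93, 13, 6, 6, 5, 4, 0, 0, 114, 117, 6, 6, 7, 5, 7]
0.62 [61, 83, 105, 105, 94, 0, 0, 4, 16, 41, 26, 150, 158, 6, 2, 4, 5, 4, 148, 150, 5, 5, 5, 6, 6]
0.64 [79, 87, 107, 109, 110, 111, 4, 5, 39, 66, 99, 160, 167, 117, 27, 6, 5, 5, 5, 140, 5, 5, 7, 6, 6]
0.66 [90, 95, 114, 108, 116, 113, 5, 4, 0, 24, 108, 159, 192, 193, 189, 195, 187, 7, 5, 5, 6, 6, 5, 6, 6]
0.68 [91, 112, 118, 113, 112, 97, 7, 4
[... 744 characters left out ...]
 22, 110, 94, 95, 99, 95, 62, 5, 7, 7, 9, 5, 5, 117, 117, 7, 10, 6, 6, 5]
0.6 [63, 71, 78, 57, 5, 9, 10, 11, 95, 96, 93, 11, 9, 7, 9, 8, 7, 5, 113, 118, 8, 5, 6, 5, 6]
0.62 [72, 83, 106, 107, 89, 7, 7, 5, 39, 23, 31, 152, 162, 7, 7, 9, 6, 6, 147, 151, 6, 7, 7, 8, 8]
0.64 [79, 94, 104, 107, 111, 108, 7, 5, 43, 76, 102, 161, 167, 132, 145, 12, 8, 8, 7, 7, 6, 3, 5, 5, 8]
0.66 [90, 97, 116, 113, 114, 112, 6, 31, 52, 83, 110, 151, 191, 193, 193, 195, 187, 8, 5, 3, 6, 7, 7, 6, 9]
0.68 [94, 110, 121, 113, 114, 92, 5, 40, 60, 87, 120, 162, 196, 195, 188, 196, 185, 12, 15, 160, 6, 6, 6, 5, 9]
0.7 [100, 110, 113, 113, 89, 7, 7, 42, 69, 99, 131, 162, 193, 193, 195, 193, 179, 9, 158, 159, 5, 6, 8, 5, 7]
```

```bash
cat >> h.py <<'E'
def to(p,yaw):
    "shift (mm) and turn (deg) in tool axes from the pose now to tcp p, tool down, yaw"
    o=readout.get_obs();R0=R.from_euler('xyz',o['eef_rot'],degrees=True)
    s=R0.inv().apply(np.array(p)-o['tcp_pos'])*1000
    t=(R0.inv()*R.from_euler('xyz',[180,0,yaw],degrees=True)).as_rotvec(degrees=True)
    return np.round(s,1),np.round(t,1)
E
python3 -m inch '[[[0,60,-28,-19,0,0,-9],[0,122,-57,-19,0,0,-18],[0,183,-86,-19,0,0,-27],[0,244,-114,-19,0,0,-36],[0,305,-143,-19,0,0,-45],[0,366,-172,-19,0,0,-54],[0,428,-200,-19,0,0,-63],[0,489,-229,-19,0,0,-72]]]' 40
python3 -c "
from h import *
print(to([.570,-.267,.22],86),readout.get_obs()['qpos'],readout.get_obs()['grip_width'])"
```

```text
time_s: 2.3
tcp_pos: [0.5387, -0.2916, 0.2505]
eef_rot: [180.0, 0.0, 86.3]
force: [-0.4, -1.0, -0.3]
grip_width: 0.501
grip_force: 0.0
(array([26.5, 29.6, 30.5]), array([0. , 0. , 0.3])) [-3.45941635e+01  2.60707965e+01  8.98012345e+01 -9.98206051e-03
  6.41015500e+01 -3.08549125e+01] 0.5011085939594445
```

```bash
python3 -m inch '[[[0,0,0,0,0,0,0],[0,0,0,0,0,0,0]]]' | sed -n 2,3p
python3 - <<'E'
from h import *
print(to([.570,-.267,.20],86))
im,W=cloud('scene'); x,y,z=np.moveaxis(W,-1,0)
save('s1.png',cv2.resize(im[120:300,280:480],(800,720))[:600])
for c in('scene','top'):
    if c=='top': optics.read_camera(c)
    for r in optics.search_frame(c,'clamp_knob')[:2]: print(c,np.round(r['centre'],3),r['p'])
E
```

```text
tcp_pos: [0.537, -0.293, 0.2501]
eef_rot: [-180.0, 0.0, 85.9]
(array([28.3, 31.1, 50.1]), array([-0. ,  0. , -0.1]))
scene [ 0.571 -0.226  0.15 ] 0.76
top [ 0.574 -0.222  0.153] 0.43
```

View pics/s1.png

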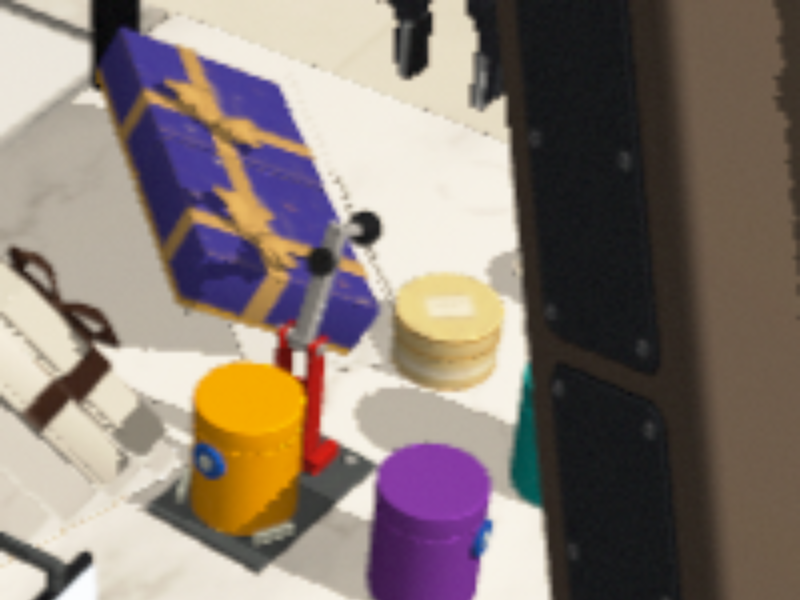

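The crop shows the ball at (365,228) on its stem behind the arm. The black thing at (322,260) is the rubber pad. The ball position fits the model, so I'm descending onto it.

```bash
python3 -m inch '[[[0,28,31,0,0,0,0],[0,28,31,40,0,0,0],[0,28,31,80,0,0,0],[0,28,31,105,0,0,0],[0,28,31,120,0,0,0],[0,28,31,120,0,0,0]]]'
python3 - <<'E'
from h import *
im,W=cloud('top'); a=cv2.resize(im[190:270,370:470],(500,400),interpolation=3)
im,W=cloud('scene'); b=cv2.resize(im[140:240,320:420],(300,300),interpolation=3)
o=np.zeros((400,800,3),np.uint8);o[:,:500]=a;o[:300,500:]=b;save('g1.png',o)
E
```

```text
time_s: 3.5
tcp_pos: [0.5697, -0.2677, 0.1298]
eef_rot: [-179.9, -0.0, 85.9]
force: [-0.1, 0.1, 0.7]
grip_width: 0.501
grip_force: 0.0
```

View pics/g1.png

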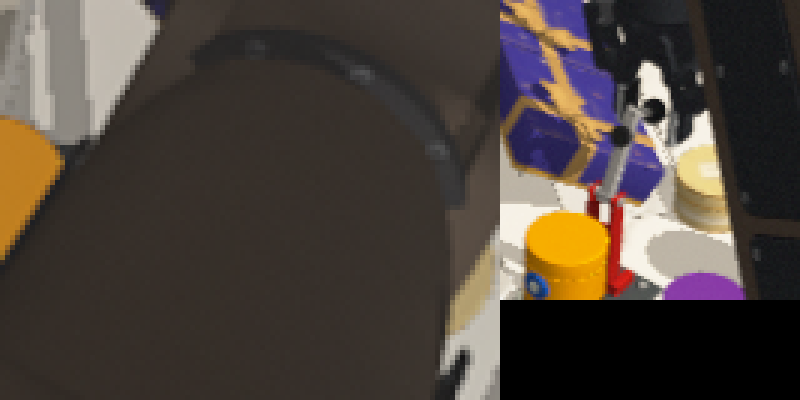

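The ball (scene crop (652,110)) sits between the two fingers, so I'm closing on it.

```bash
python3 -m inch '[[[1,0,0,0,0,0,0],[1,0,0,0,0,0,0],[1,0,0,0,0,0,0],[1,0,0,0,0,0,0]]]' 40
```

```text
time_s: 4.1
tcp_pos: [0.5711, -0.2676, 0.1315]
eef_rot: [179.8, 0.1, 86.0]
force: [4.2, 0.6, 6.6]
grip_width: 0.228
grip_force: 39.1
```

```bash
python3 -m inch '[[[1,7,0,-7.4,0,0,0],[1,14.4,0,-13.5,0,0,0],[1,22.4,0,-18.6,0,0,0],[1,31,0,-22.7,0,0,0],[1,40,0,-25.7,0,0,0],[1,49.3,0,-27.6,0,0,0],[1,58.8,0,-28.4,0,0,0],[1,58.8,0,-28.4,0,0,0]]]' 40
```

```text
time_s: 5.1
tcp_pos: [0.5752, -0.2084, 0.1591]
eef_rot: [179.9, 0.1, 86.0]
force: [5.6, -1.4, -1.2]
grip_width: 0.228
grip_force: 39.4
```

```bash
python3 -m inch '[[[1,9.6,0,0.4,0,0,0],[1,18.9,0,2,0,0,0],[1,29.4,0,5.2,0,0,0],[1,39.2,0,9.8,0,0,0],[1,48.3,0,15.7,0,0,0],[1,56.6,0,22.8,0,0,0],[1,64.5,0,32.2,0,0,0],[1,70.5,0,41.5,0,0,0]]]' 40; python3 -m inch '[[[1,0,0,1,0,0,0],[1,0,0,1,0,0,0]]]'
```

```text
time_s: 6.1
tcp_pos: [0.5804, -0.1353, 0.1192]
eef_rot: [179.8, -0.1, 86.0]
force: [4.6, 24.6, 18.9]
grip_width: 0.12
grip_force: 49.8
time_s: 6.35
tcp_pos: [0.5804, -0.1347, 0.118]
eef_rot: [179.8, -0.2, 86.0]
force: [4.8, 27.5, 20.5]
grip_width: 0.12
grip_force: 51.0
```

The forces rose and the opening fell, so the pads have probably slipped off the ball's equator. I'll release, rise and look.

```bash
python3 -m inch '[[[0.1,0,0,0,0,0,0],[0,0,0,0,0,0,0],[0,0,0,0,0,0,0],[0,0,0,-30,0,0,0],[0,0,0,-80,0,0,0],[0,0,0,-130,0,0,0],[0,0,0,-170,0,0,0],[0,0,0,-170,0,0,0]]]'
python3 - <<'E'
from h import *
im,W=cloud('scene'); b=cv2.resize(im[150:290,220:440],(800,509),interpolation=3);save('c2.png',b);np.save('sceneW2.npy',W)
x,y,z=np.moveaxis(W,-1,0);hsv=cv2.cvtColor(im,cv2.COLOR_RGB2HSV).astype(int);H,S,V=np.moveaxis(hsv,-1,0)
for n,m in(('lid',(H>8)&(H<25)&(S>150)&(z>.084)&(z<.1)),('ball/arm',(z>.103)&(z<.16)&(x<.61))):
    m=m&(x>.5)&(x<.65)&(y>-.22)&(y<-.1);P=W[m];r=cv2.minAreaRect(P[:,:2].astype(np.float32)*1000);print(n,len(P),np.round(P.mean(0),4),np.round(P.min(0),3),np.round(P.max(0),3),np.round(r[0]),np.round(r[1]))
E
```

```text
time_s: 7.35
tcp_pos: [0.5798, -0.1388, 0.2891]
eef_rot: [179.7, 0.1, 85.9]
force: [-0.8, -0.1, -0.8]
grip_width: 0.5
grip_force: 0.0
lid 332 [ 0.5718 -0.1489  0.0917] [ 0.545 -0.189  0.084] [ 0.613 -0.121  0.1  ] [ 577. -153.] [64. 63.]
ball/arm 252 [ 0.5772 -0.1653  0.1175] [ 0.559 -0.218  0.103] [ 0.593 -0.128  0.149] [ 574. -173.] [33. 91.]
```

View pics/c2.png

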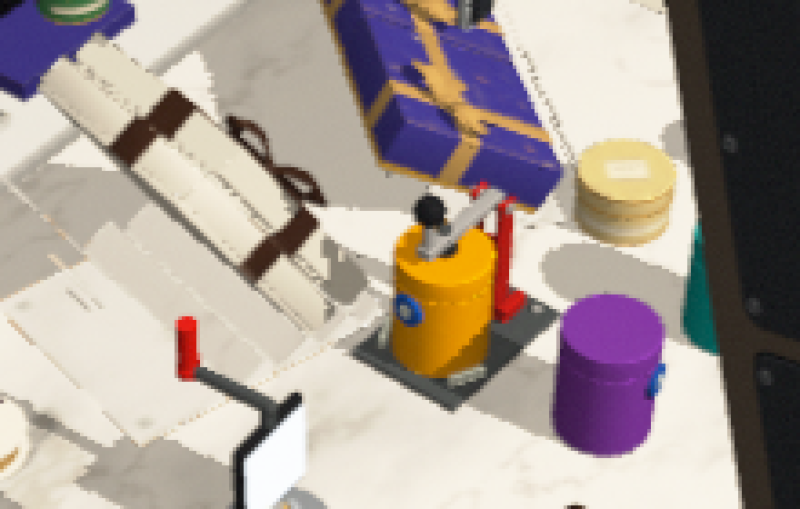

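The clamp arm is level on the tin, with the ball at (430,210), and the tin is upright in its nest with the mark at (408,308). The mirror is next: pivot ≈ (0.568,0.043), knob ≈ (0.633,0.043), and the face has to turn from 180° to about 220°.

```bash
python3 -c "
from h import *
print(to([.633,.0435,.22],0))"
```

```text
(array([185.5,  40.7,  66.9]), array([ 0.1, -0. , 85.9]))
```

```bash
python3 -m inch '[[[0,30,6,0,0,0,10.5],[0,65,14,10,0,0,21],[0,100,22,20,0,0,32],[0,135,30,30,0,0,42.5],[0,165,36,40,0,0,53],[0,185,40,50,0,0,64],[0,185.5,40.7,60,0,0,75],[0,185.5,40.7,66,0,0,85.7]]]' 40;  python3 -m inch '[[[0,0,0,0,0,0,0],[0,0,0,0,0,0,0]]]' >/dev/null
python3 - <<'E'
from h import *
print(to([.633,.0435,.116],0))
im,W=cloud('scene'); b=cv2.resize(im[170:300,200:400],(800,520),interpolation=3);save('k1.png',b)
E
```

```text
time_s: 8.4
tcp_pos: [0.6321, 0.0441, 0.2176]
eef_rot: [180.0, 0.2, 0.4]
force: [-0.2, -0.3, -0.3]
grip_width: 0.498
grip_force: 0.0
(array([  0.4,   0.2, 103.6]), array([0. , 0.1, 1. ]))
```

View pics/k1.png

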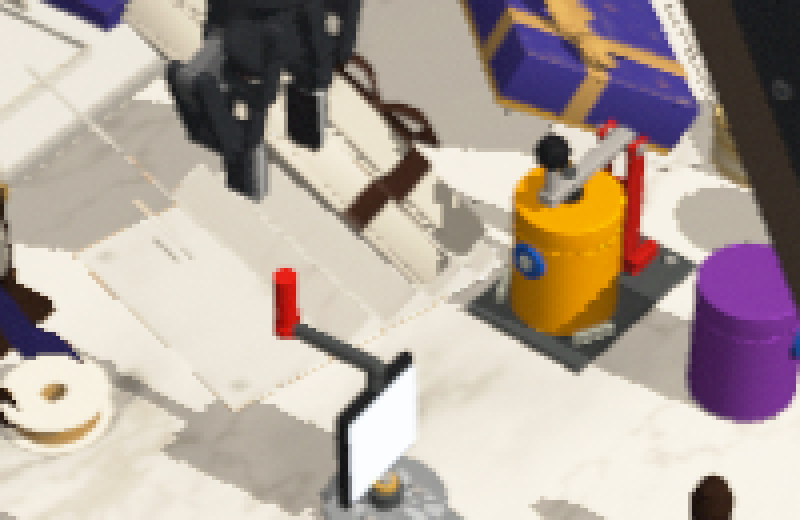

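The fingers straddle the vertical above the knob (crop (285,300)), and the clamp is still down. Descending and closing.

```bash
python3 -m inch '[[[0,0,0,45,0,0,0],[0,0,0,75,0,0,0],[0,0,0,95,0,0,0],[0,0,0,103,0,0,0],[1,0,0,103,0,0,0],[1,0,0,103,0,0,0],[1,0,0,103,0,0,0],[1,0,0,103,0,0,0]]]' 40
```

```text
time_s: 9.7
tcp_pos: [0.6333, 0.0438, 0.118]
eef_rot: [180.0, -0.1, 0.7]
force: [0.6, -1.1, 4.3]
grip_width: 0.152
grip_force: 39.3
```

```bash
python3 -m inch '[[[1,-0.6,-9,0,0,0,-8],[1,-2.5,-17.9,0,0,0,-16],[1,-5.6,-26.4,0,0,0,-24],[1,-9.9,-34.4,0,0,0,-32],[1,-15.2,-41.8,0,0,0,-40],[1,-15.2,-41.8,0,0,0,-40],[1,-15.2,-41.8,0,0,0,-40],[1,-15.2,-41.8,0,0,0,-40]]]' 40
python3 - <<'E'
from h import *
P0=np.array([.568,.0433]);
o=readout.get_obs();print(np.degrees(np.arctan2(*(o['tcp_pos'][:2]-P0)[::-1])),o['grip_width'])
for c in('scene','top'):
    im,W=cloud(c);x,y,z=np.moveaxis(W,-1,0)
    hsv=cv2.cvtColor(im,cv2.COLOR_RGB2HSV).astype(int);H,S,V=np.moveaxis(hsv,-1,0)
    G=W[(abs(x-.568)<.04)&(abs(y-.043)<.045)&(z>.04)&(z<.085)]
    C=np.median(G,0);_,_,v=np.linalg.svd(G-C);n=v[2];d=(G-C)@n;G=G[abs(d)<.004];C=G.mean(0);_,_,v=np.linalg.svd(G-C);n=v[2]
    print(c,len(G),np.round(C,4),np.round(n,3),np.degrees(np.arctan2(n[1],n[0])))
    m=(x>.5)&(x<.65)&(y>-.2)&(y<-.05)&(z>.03)&(z<.09)&(H>95)&(H<130)&(S>100);print('blue',m.sum(),m.any() and np.round(np.median(W[m],0),4))
    if c=='scene':save('f1.png',cv2.resize(im[170:360,200:460],(800,585),interpolation=3))
E
```

```text
time_s: 10.7
tcp_pos: [0.6168, 0.0848, 0.118]
eef_rot: [180.0, 0.1, 40.7]
force: [-4.3, -6.0, 6.7]
grip_width: 0.146
grip_force: 39.9
40.33288224665815 0.14607562409062194
scene 81 [0.5617 0.0607 0.0627] [0.681 0.733 0.009] 47.09900356117753
blue 34 [ 0.5814 -0.1226  0.067 ]
top 72 [0.5735 0.0364 0.0619] [-0.735 -0.678 -0.007] -137.29145975195382
blue 11 [ 0.5768 -0.1217  0.0719]
```

View pics/f1.png

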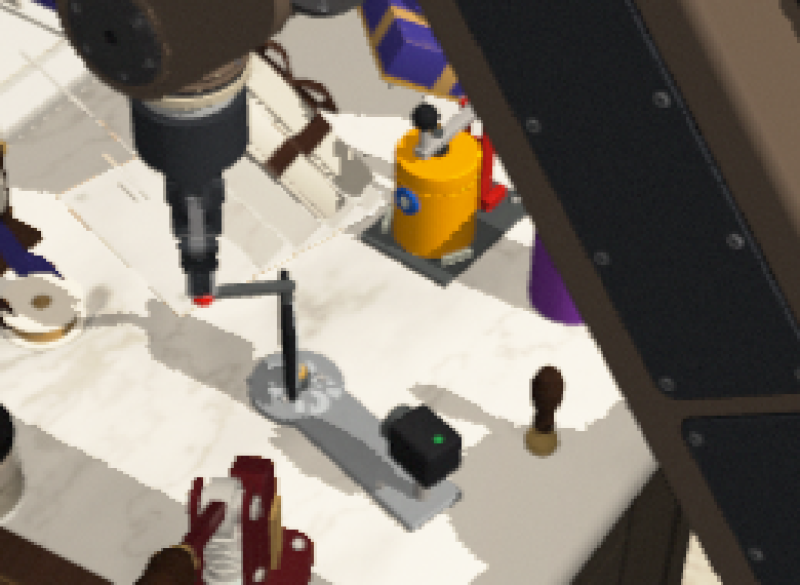

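The mirror has turned and is almost edge-on to the scene camera. The knob is held, and the clamp is still down on the tin. I'll cross-check the angle from the bar behind the mirror and from the edge-on view.

```bash
python3 - <<'E'
from h import *
for c in('scene','top'):
    p=optics.camera_params(c);Rm=cv2.Rodrigues(np.array(p["rvec"],float))[0];cp=-Rm.T@np.array(p["tvec"],float).ravel()
    print(c,'cam',np.round(cp,3),'az from pivot',np.degrees(np.arctan2(cp[1]-.0433,cp[0]-.568)))
    W0=np.load(c+'W.npy');I0=np.load(c+'I.npy');I1,W1=cloud(c)
    for n,I,W,a in(('rest',I0,W0,0.),('now',I1,W1,40.)):
        x,y,z=np.moveaxis(W,-1,0);ca,sa=np.cos(np.radians(a)),np.sin(np.radians(a))
        r=(x-.568)*ca+(y-.0433)*sa;l=-(x-.568)*sa+(y-.0433)*ca
        dark=(I.max(-1)<120)
        m=dark&(r>.012)&(r<.052)&(abs(l)<.015)&(z>.09)&(z<.125)
        P=W[m];C=P.mean(0);v=np.linalg.svd(P-C)[2][0];v*=np.sign(v[0])
        print(n,len(P),np.round(C,4),'bar dir',round(np.degrees(np.arctan2(v[1],v[0])),1),'lat',round(1000*np.median(l[m]),1))
    x,y,z=np.moveaxis(W0,-1,0)
    m=(x>.39)&(x<.5)&(y>.02)&(y<.12)&(z>.07)&(z<.09);P=W0[m][:,:2];r=cv2.minAreaRect(P.astype(np.float32));ct=np.array(r[0]);print('cam az',np.degrees(np.arctan2(*(ct-[.568,.0433])[::-1])),r[2])
E
```

```text
scene cam [0.002 0.781 1.028] az from pivot 127.49956129492713
rest 71 [0.6002 0.0435 0.1136] bar dir 2.1 lat 0.4
now 75 [0.5919 0.0648 0.1135] bar dir 41.4 lat 1.3
cam az 166.14253488432456 71.91614532470703
top cam [ 0.278 -0.043  1.374] az from pivot -163.50813762991896
rest 85 [0.6001 0.0433 0.113 ] bar dir 1.0 lat 0.0
now 0 [nan nan nan] bar dir 0.0 lat nan
cam az 166.39494605178857 76.03508758544922<stdin>:11: RuntimeWarning: Mean of empty slice.
  ret = um.true_divide(
  return _methods._mean(a, axis=axis, dtype=dtype,
  ret = ret.dtype.type(ret / rcount)
```

```bash
python3 -c "
from h import *
o=readout.get_obs();print(o['time_s'],o['tcp_pos'],o['grip_force']);print(job.hand_in())"
```

```text
10.9 [0.61684924 0.08471772 0.11796017] 39.867392778396606
the job is handed in; nothing more can be done
None
```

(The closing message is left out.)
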